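# Stack up a battery-powered gadget on the blue jig

### The arm

A 6-joint arm with a two-finger parallel gripper is mounted at the origin on the work surface. World frame = base frame: x ahead of the robot, y to its left, z up, the work surface at z = 0. Lengths are in m, angles in rad, forces in N, time in s.
With the tool pointing down it reaches from about 0.35 to 0.975 m from the base axis. Payload 4.9 kg.
Tool frame: the origin (TCP) lies on the front face of the gripper's body, between the roots of the fingers; the fingertips stand ctrl.tip_extent ahead of it and the grasp point (between the pads) lies 54 mm ahead of it (ctrl.tip_extent is the distance from the TCP to the fingertips, in m); z points along the fingers, y is the line along which they close (so a half turn about z gives the same grasp; the last joint's range is limited). The gripper opens to 85 mm and grips with 20 to 120 N. Pads are 22 mm wide; open, the fingers measure 114 mm over their backs; the gripper's body (76 mm by 85 mm) begins 54 mm behind the grasp point. The pads swing forward as they close: fully open they stand 13 mm farther back than shut.
Start: joints at [1.207, 0.053, 1.613, -0, 1.476, -0.119], TCP at [0.151, 0.606, 0.304] pointing down, gripper open.
Joint ranges: [-3.01, 3.01], [-1.01, 2.22], [0.06, 2.58], [-1.02, 4.17], [0.09, 2.62], [-3.14, 3.14]. Speed limits (rad/s): [2.57, 2.57, 3.14, 3.14, 3.14, 3.14].

### API

Orientations are given as a rotation vector (axis times angle).
In Python, from station import ctrl gives the robot as it stands.
- The arm moves only by the tool apply_moves, never from a script. Its argument "rows" is one flat list of numbers, 6 for each row, row after row: the shift along the tool's x, y, z normalised to -1 to 1, where 1 is 0.6 m, then the turn, a rotation vector about the tool's x, y, z normalised to -1 to 1, where 1 is 90 degrees. A call has 1 to 20 rows; each row is the pose to reach, as a shift and turn from the pose commanded when the call began, along the tool's axes at that moment; what a row does not reach only later rows make up. A row lasts 1/10 s, in which the tool goes at most 50 mm and 8.59 degrees, less where a joint would pass 70% of its speed; a pose out of reach is approached as far as the arm can. A call with a number of a shift or a turn outside -1 to 1 is refused whole. A call with a gripper value outside its range is refused whole. "grip" is the opening, from 0 (shut) to 1 (fully open), set as the call begins (left out, the last holds). The fingers move at their own pace and stop on an object; "grip_force" is the grip in N (left out, the last holds). Time passes only in rows, so rows that repeat a pose let the fingers close. It gives the time, the measured TCP pose, the force, the opening and the grip force at its end, in the units of the state.
- ctrl.get_obs(): the state, without advancing time (a new reading comes with each control period).
- ctrl.get_image(name): name is "side" or "top"; returns (picture, depth): 480x640x3 uint8, blue, green, red; 480x640 float32, m along the optical axis (not along the pixel's ray), 0 where there is no reading.
- ctrl.camera_model(name): a dict with "mtx" (3x3 intrinsics, pixels), "k1" (the pictures are not rectified: a ray, as slopes to the right and down, at radius r is drawn at 1 + k1 r^2 times it, then the intrinsics apply), "R" (3x3) and "t" (3): a world point X has camera coordinates R X + t. Camera axes: x right, y down, z forward; pixel columns grow to the right and rows downward; lengths in m; the calibration is good to about 2 mm. A picture is of the moment at which its call begins. camera_model takes no time and is no camera call.
- ctrl.finish_job(): hands the job in; it is judged then, once.
The state is a dict: "t": time; "q": joint angles; "dq": joint speeds; "effort": joint torques, N m; "tool_pos": TCP position; "tool_rot": TCP orientation; "contact_force": force on the tool from outside, world axes, zero at the start; "wrist_torque": the same for the moment, N m; "opening": finger opening in m; "grip_force": force on a finger pad.
Only numpy, scipy, OpenCV 4.12 (cv2) and the standard library are available. Lean on these libraries where they do the work, as an engineer would, in place of code of your own. Each camera call takes 0.05 s, during which the arm holds its last target. There are 200 camera calls.

### The job

Build the gadget on the blue jig: slide the bottom plywood board out of the grey magazine and lay it flat between the jig's end stops, lengthwise along the jig, leaving the other boards in the magazine. Centre the black battery pack on the board, then the white-and-green circuit on the battery pack, then put the yellow cover over the circuit so that its rim sits fully down on the battery pack, all lined up lengthwise and centred on one another.

Things in the scene. Friction and masses are not known exactly. Their poses are not given: they have to be found in the camera images.
- base_board: the bottom plywood board in the magazine, 110 (x, its length) by 64 (y) by 8 mm, about 40 g. Origin: centre of its underside, z up. It lies level on the magazine floor, its underside 20 mm above the table, and at the start its -x end sticks 35 mm out of the magazine's outlet into free air. There it can be gripped across its 64 mm width and pulled straight along its -x; it is free after 75 mm of travel. Either way round is as good.
- spare_board: the topmost of the two other plywood boards of the same size that lie on the bottom board inside the magazine (origin: centre of its underside); both must stay in the magazine, they tilt and then drop 8 mm to the floor of the magazine when the bottom board is drawn.
- magazine: grey gravity-fed board magazine, fixed, an open-topped box 124 (x) by 78 (y) by 56 mm high with its outlet slot in the -x face (slot 20 to 31.5 mm above the table, as wide as the board with 2 mm to spare at either side). Origin: centre of its underside, on the table; z up, x points away from the outlet, roughly away from the robot.
- battery_pack: black battery holder with three copper-coloured cells, 86 (x, its length) by 62 (y) by 22 mm high, flat closed underside, its top rim and straps 22 mm up carry what is laid on it; about 100 g. Origin: centre of its underside, z up. Lies loose on the table. Either way round is as good.
- circuit: white plastic carrier with a green circuit board on top, loose on the table. Carrier 58 (x, its length) by 38 (y) by 12 mm high, to be gripped by its sides; parts on top reach 18 mm. about 45 g. Origin: centre of its underside, z up. Either way round is as good.
- cover: yellow plastic cover, a box open at the bottom, lying rim down on the table; outside 80 (x, its length) by 60 (y) by 27 mm high, walls and top 3 mm, so 74 by 54 by 24 mm inside: it goes over the circuit with 8 mm to spare all round. about 45 g. Origin: centre of the rim plane (underside), z up. Either way round is as good.
- jig_blue: blue assembly jig, fixed to the table: a bar 138 (x, its length) by 44 (y) mm whose flat seat is 20 mm above the table, with an end stop at each end that rises 6 mm above the seat; 122 mm between the stops, so the 110 mm board has 6 mm to spare at either end. The board is wider than the bar and overhangs it by 10 mm on both long sides. Origin: centre of its underside, on the table; z up.
- jig_red: red assembly jig, same shape and same origin as the blue one; not used.
Mind the look-alikes: they are no part of the job. Leave any orange or red look-alike of the circuit alone.

How it is judged:
By the outcome, as a careful person would: the job done as asked, in the order asked, and still so for the second after the job is handed in, with the robot touching nothing.
It also fails if it takes over 128 s, if anything falls off the work surface, if the arm or the gripper's body presses on something with over 40 N, if the wrist force passes 120 N, or if a joint passes its speed limit or range.

## Working session

There is one attempt and no reset: what is moved stays moved. The work goes in short steps, Python scripts to look and compute and a tool call to move; the robot and the scene stay as the last step left them, time stands still between calls to the robot, and variables do not carry over. Pictures are saved under pics/ and viewed, at most 14 in all, crops included, and the job is handed in when it is done.

Besides the shell and the picture viewer there is one more tool, called by a JSON object that holds its "api" and its "payload". apply_moves: Moves the arm, as the interface text tells. Its arguments: {"type":"object","properties":{"rows":{"type":"array","items":{"type":"number"}},"grip":{"type":"number"},"grip_force":{"type":"number"}},"required":["rows"]}

```bash
mkdir -p pics; python3 - <<'E'
from station import ctrl
import cv2,numpy as np
for n in("side","top"):
    im,d=ctrl.get_image(n); cv2.imwrite(f"pics/{n}0.png",im); np.savez(f"{n}0.npz",im=im,d=d)
    m=ctrl.camera_model(n); print(n,m)
o=ctrl.get_obs(); print(o, ctrl.tip_extent)
E
```

```text
side {'mtx': array([[559.65301333,   0.        , 316.95507061],
       [  0.        , 559.65301333, 247.0022251 ],
       [  0.        ,   0.        ,   1.        ]]), 'k1': -0.12184352323832578, 'R': array([[ 0.69911564, -0.71496478, -0.00791681],
       [-0.50374805, -0.48466301, -0.71508018],
       [ 0.50742016,  0.50391182, -0.69899761]]), 't': array([-0.35598425,  0.27724088,  1.22428504])}
top {'mtx': array([[486.94645402,   0.        , 321.86505952],
       [  0.        , 486.94645402, 238.25803235],
       [  0.        ,   0.        ,   1.        ]]), 'k1': -0.05964434179039436, 'R': array([[ 0.02789771, -0.99955484,  0.01057574],
       [-0.9979912 , -0.02845296, -0.05660387],
       [ 0.05687958, -0.00897538, -0.9983407 ]]), 't': array([-0.04171894,  0.49965632,  1.10492082])}
{'t': 0.1, 'q': array([ 1.20700274e+00,  5.32827812e-02,  1.61415629e+00,  3.62885834e-05,
        1.47603088e+00, -1.18992692e-01]), 'dq': array([-0.0005069 , -0.00213461, -0.00407513, -0.0029814 ,  0.00022744,
        0.00093605]), 'effort': array([ 1.59211877e-04, -3.94903779e+01, -3.71363568e+01, -2.05703009e-05,
        3.91373673e-03, -7.89636687e-06]), 'tool_pos': array([0.15130876, 0.60595911, 0.30279108]), 'tool_rot': array([-3.83519068e-01, -3.11760637e+00,  2.84936198e-03]), 'contact_force': array([-1.24315351, -0.20684048,  0.21610011]), 'wrist_torque': array([-0.01634595, -0.04245712,  0.00186454]), 'grip_force': 0.0, 'opening': 0.08543662204092657} 0.0726
```

View pics/top0.png

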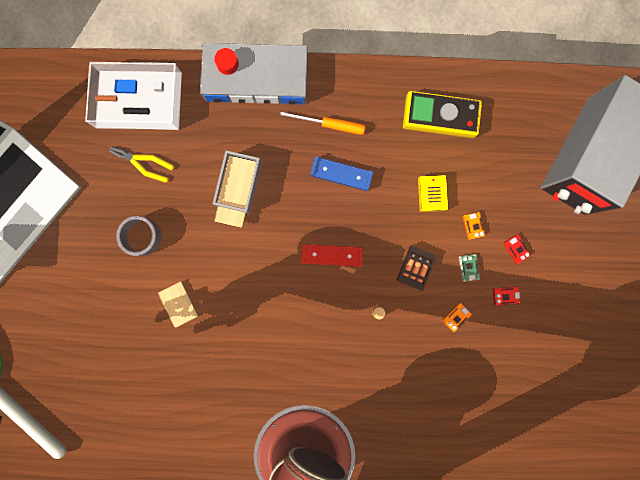

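View pics/side0.png

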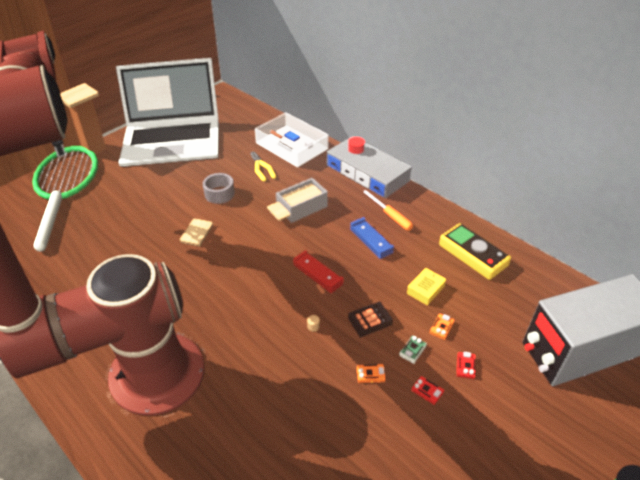

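```bash
cat > h.py <<'E'
import cv2,numpy as np
from station import ctrl
def undist(m,uv):
    K=m["mtx"]; return cv2.undistortPoints(np.asarray(uv,float).reshape(-1,1,2),K,np.array([m["k1"],0,0,0,0.])).reshape(-1,2)
def cloud(n,d):
    m=ctrl.camera_model(n); v,u=np.mgrid[:480,:640]
    r=undist(m,np.stack([u.ravel(),v.ravel()],1)); P=np.c_[r,np.ones(len(r))]*d.reshape(-1,1)
    W=(P-m["t"])@m["R"]; W[d.ravel()==0]=np.nan; return W.reshape(480,640,3)
def onplane(n,uv,z):
    m=ctrl.camera_model(n); r=undist(m,uv); D=np.c_[r,np.ones(len(r))]@m["R"]; C=-m["R"].T@m["t"]
    return C+D*((z-C[2])/D[:,2])[:,None]
def proj(n,X):
    m=ctrl.camera_model(n); r,_=cv2.Rodrigues(m["R"])
    return cv2.projectPoints(np.asarray(X,float).reshape(-1,1,3),r,m["t"],m["mtx"],np.array([m["k1"],0,0,0,0.]))[0].reshape(-1,2)
def rect(P):
    (c,s,a)=cv2.minAreaRect(P[:,:2].astype(np.float32)*1000)
    if s[0]<s[1]: s=s[::-1]; a+=90
    return np.round(c,1),np.round(s,1),round((a+90)%180-90,1)
def ortho(n,im,z,c,half,px=0.0005):
    """top-down rectified view on plane z: image right=-y, up=+x"""
    N=int(2*half/px); i,j=np.mgrid[:N,:N]
    X=np.stack([c[0]+half-i*px,c[1]+half-j*px,np.full(i.shape,z)],-1)
    uv=proj(n,X.reshape(-1,3)).astype(np.float32).reshape(N,N,2)
    return cv2.remap(im,uv[...,0],uv[...,1],cv2.INTER_CUBIC)
E
python3 - <<'E'
from h import *
T=np.load("top0.npz");S=np.load("side0.npz");W=cloud("top",T["d"]);V=cloud("side",S["d"])
px=dict(mag=(237,180,28,.052,.062),board=(229,216,22,.022,.034),jig=(342,173,42,.016,.0225),bat=(416,267,28,.016,.03),circ=(469,267,20,.008,.03),cover=(433,193,25,.022,.032))
for k,(u,v,r,z0,z1) in px.items():
    A=W[v-r:v+r,u-r:u+r].reshape(-1,3); A=A[(A[:,2]>z0)&(A[:,2]<z1)]
    c,s,a=rect(A); lo=A.min(0)-.01; hi=A.max(0)+.01
    B=V.reshape(-1,3); B=B[((B>lo)&(B<hi)).all(1)&(B[:,2]>z0)&(B[:,2]<z1)]
    print(k,c,s,a,np.round(np.percentile(A[:,2],[10,50,90])*1000,1),"| side",*rect(B),np.round(np.percentile(B[:,2],[10,50,90])*1000,1))
t=T["im"]; a=cv2.resize(t[135:235,205:385],None,fx=4.4,fy=4.4,interpolation=2); cv2.imwrite("pics/c1.png",a)
b=cv2.resize(t[165:335,390:540],None,fx=3.5,fy=3.5,interpolation=2); cv2.imwrite("pics/c2.png",b)
E
```

```text
mag [621.5 167.7] [125.4  79.6] -11.7 [53.5 56.2 58.6] | side [617.2 168.4] [126.   83.7] -10.6 [52.5 54.1 56.7]
board [555.2 179.2] [73.3 61.7] 80.8 [25.4 28.2 31.2] | side [546.2 173.1] [92.2 66.4] -76.1 [23.1 26.2 30.6]
jig [693.1 -78.6] [133.9 130.2] 76.5 [17.5 20.  21.9] | side [695.7 -76. ] [145.  140.7] -12.4 [16.6 18.6 21.2]
bat [ 438.2 -246.1] [86.4 63.6] -20.8 [18.1 21.8 24.8] | side [ 436.4 -244.2] [88.4 66.1] -21.1 [17.2 20.1 23.4]
circ [ 441.8 -370.6] [58.3 36.8] 8.2 [10.9 14.1 17.9] | side [ 440.  -370.8] [59.1 39. ] 9.7 [ 9.2 12.  15.7]
cover [ 612.6 -281.7] [80.8 62.7] 3.7 [24.7 27.4 30.1] | side [ 610.2 -280.4] [84.5 62.6] 5.3 [23.3 25.8 28.8]
```

View pics/c1.png

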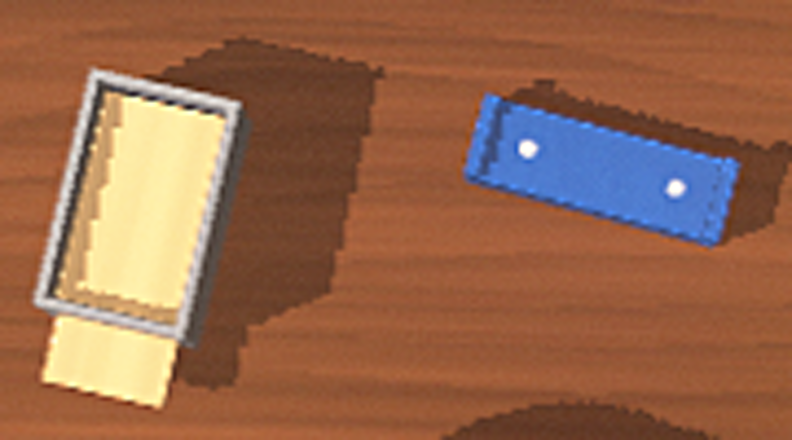

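View pics/c2.png

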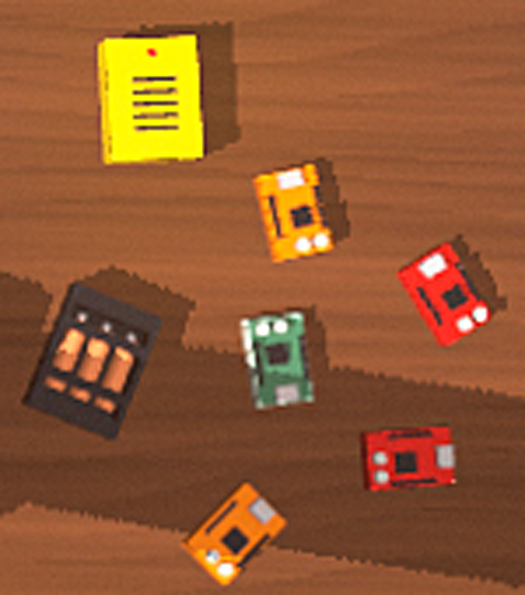

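The circuit sought is the white-and-green one at top pixel (469,267). Its look-alikes are orange at (474,225) and (457,317) and red at (517,248) and (507,296), so the crop leaves only one green candidate. The battery is at (416,267), the cover at (433,193), the blue jig at (342,173), and the board's end at (229,216).

```bash
cat >> h.py <<'E'
from scipy.spatial.transform import Rotation as Ro
def plan(x,y,z,yawy):
    """target TCP (m), tool down, tool y at angle yawy (deg, mod 180). prints normalised row"""
    o=ctrl.get_obs(); R0=Ro.from_rotvec(o["tool_rot"]); best=None
    for a in (yawy,yawy+180):
        a=np.radians(a); Y=np.array([np.cos(a),np.sin(a),0]); Z=np.array([0,0,-1.]); R=Ro.from_matrix(np.c_[np.cross(Y,Z),Y,Z])
        t=(R0.inv()*R).as_rotvec()
        d=R0.inv().apply(np.array([x,y,z])-o["tool_pos"])
        r=np.r_[d/.6,t/(np.pi/2)]
        print(np.round(r,4).tolist(),"rows",round(max(np.linalg.norm(d)/.05,np.degrees(np.linalg.norm(t))/8.59),1))
def st():
    o=ctrl.get_obs(); Y=Ro.from_rotvec(o["tool_rot"]).apply([0,1,0]); Z=Ro.from_rotvec(o["tool_rot"]).apply([0,0,1])
    print("t",round(o["t"],2),"pos",np.round(o["tool_pos"]*1000,1),"yawy",round(np.degrees(np.arctan2(Y[1],Y[0])),2),"tilt",np.round(Z[:2],4),"F",np.round(o["contact_force"],1),"open",round(o["opening"]*1000,1),"gf",round(o["grip_force"],1),"tip",ctrl.tip_extent,"q",np.round(o["q"],2))
E
python3 - <<'E'
from h import *
for n in("top","side"):
    D=np.load(n+"0.npz"); im,W=D["im"],cloud(n,D["d"]); h=cv2.cvtColor(im,cv2.COLOR_BGR2HSV)
    H,Sa,Va=[h[...,i].astype(int) for i in range(3)]
    def go(k,m,c,r,z0,z1):
        X=W-np.array([c[0],c[1],0]); m=m&(np.hypot(X[...,0],X[...,1])<r)&(W[...,2]>z0)&(W[...,2]<z1)
        P=W[m]; v,u=np.nonzero(m); z=np.median(P[:,2])
        # outline from pixels on plane
        cs=cv2.findContours(cv2.morphologyEx(m.astype(np.uint8),cv2.MORPH_OPEN,np.ones((2,2))),0,1)[0]; cc=max(cs,key=cv2.contourArea).reshape(-1,2)
        print(n,k,len(P),"z",round(z*1000,1),"depth",*rect(P),"outline",*rect(onplane(n,cc,z)))
        return cc
    j=go("jig",(H>95)&(H<125)&(Sa>120),(.7,-.08),.09,.016,.032)
    wb=go("jigwhite",(Sa<60)&(Va>170),(.7,-.08),.07,.012,.03) if 0 else None
    u=(0.975,-.215)
    c=np.array([.621,.1675])
    A=(W[...,0]-c[0])*np.cos(np.radians(-11))+(W[...,1]-c[1])*np.sin(np.radians(-11))
    go("board",(H>12)&(H<32)&(Va>120)&(A<-.064),(.545,.183),.06,.021,.036)
    go("mag",(Sa<60)&(Va>80),c,.09,.05,.062)
    go("cover",(H>24)&(H<34)&(Sa>150),(.612,-.281),.07,.022,.034)
    go("bat",(Va<256),(.438,-.246),.07,.014,.03)
    go("circ",(Va<256),(.442,-.371),.045,.006,.03)
st(); ctrl_b=plan(.54,.184,.2,78.5)
E
```

```text
top jig 1027 z 20.8 depth [652.  -67.7] [136.9  45.9] 75.9 outline [649.4 -70.7] [136.7  45.1] 77.0
top board 398 z 28.3 depth [542.2 184.4] [62.5 33. ] 78.6 outline [540.  181.5] [62.8 33.1] 78.6
top mag 421 z 56.1 depth [621.5 167.8] [125.4  79.3] -11.7 outline [619.  165.4] [124.8  79.1] -11.5
top cover 784 z 27.5 depth [ 612.7 -281.3] [80.2 61.5] 4.2 outline [ 610.1 -283.2] [79.9 60.3] 4.0
top bat 854 z 21.6 depth [ 438.2 -246. ] [86.4 63.8] -20.9 outline [ 436.1 -247.9] [86.6 63.9] -20.9
top circ 403 z 13.9 depth [ 443.7 -372.3] [61.3 54.5] 24.0 outline [ 439.5 -372. ] [58.  37.9] 9.0
side jig 335 z 18.6 depth [646.5 -67.7] [139.6  45.3] 76.1 outline [648.2 -72.3] [63.3 40.3] 84.8
side board 220 z 25.8 depth [538.9 181.8] [74.5 38.3] 78.7 outline [540.1 176.5] [67.4 42.5] 76.9
side mag 231 z 53.2 depth [616.6 169. ] [127.6  84.5] -10.4 outline [624.2 198.7] [67.3 10. ] -8.6
side cover 206 z 25.7 depth [ 610.2 -281.4] [82.3 61.4] 3.2 outline [ 606.5 -284.2] [39.4 30. ] 2.8
side bat 721 z 19.8 depth [ 436.6 -243.3] [88.7 68.5] -21.1 outline [ 434.8 -248.7] [90.3 67.6] -20.4
side circ 381 z 11.7 depth [ 441.4 -371. ] [62.7 39. ] 8.6 outline [ 439.  -375.4] [61.6 39.6] 8.8
t 0.1 pos [151.3 606.  302.8] yawy 75.97 tilt [-0.0007 -0.0017] F [-1.2 -0.2  0.2] open 85.4 gf 0.0 tip 0.0726 q [ 1.21  0.05  1.61  0.    1.48 -0.12]
[-0.799, -0.525, 0.1721, -0.0012, -0.0002, -0.0281] rows 11.7
[-0.799, -0.525, 0.1721, -0.0003, 0.0018, 1.9719] rows 20.7
```

{"api": "apply_moves", "payload": {"rows": [-0.8, -0.525, 0.16, 0, 0, -0.028, -0.8, -0.525, 0.16, 0, 0, -0.028, -0.8, -0.525, 0.16, 0, 0, -0.028, -0.8, -0.525, 0.16, 0, 0, -0.028, -0.8, -0.525, 0.16, 0, 0, -0.028, -0.8, -0.525, 0.16, 0, 0, -0.028, -0.8, -0.525, 0.16, 0, 0, -0.028, -0.8, -0.525, 0.16, 0, 0, -0.028, -0.8, -0.525, 0.16, 0, 0, -0.028, -0.8, -0.525, 0.16, 0, 0, -0.028, -0.8, -0.525, 0.16, 0, 0, -0.028, -0.8, -0.525, 0.16, 0, 0, -0.028, -0.8, -0.525, 0.16, 0, 0, -0.028, -0.8, -0.525, 0.16, 0, 0, -0.028], "grip": 1}}

```text
t: 1.5
tool_pos: [0.5406, 0.184, 0.2071]
tool_rot: [-0.317, -3.124, 0.0]
contact_force: [0.1, 0.2, 0.1]
opening: 0.0851
grip_force: 0.0
```

```bash
python3 - <<'E'
from h import *
st(); plan(.540,.1848,.078,78.5)
E
```

```text
t 1.5 pos [540.6 184.  207.1] yawy 78.41 tilt [-0.0018  0.0001] F [0.1 0.2 0.1] open 85.1 gf 0.0 tip 0.0726 q [ 0.2   0.01  1.83  0.    1.31 -1.17]
[0.0009, 0.0012, 0.2152, -0.0002, -0.0011, -0.001] rows 2.6
[0.0009, 0.0012, 0.2152, -0.0018, 0.0003, 1.999] rows 20.9
```

{"api": "apply_moves", "payload": {"rows": [0, 0.001, 0.07, 0, 0, 0, 0, 0.001, 0.14, 0, 0, 0, 0, 0.001, 0.19, 0, 0, 0, 0, 0.001, 0.218, 0, 0, 0, 0, 0.001, 0.218, 0, 0, 0]}}

```text
t: 2.0
tool_pos: [0.5377, 0.1858, 0.0739]
tool_rot: [-0.311, -3.12, 0.003]
contact_force: [-1.1, -0.2, -1.3]
opening: 0.0852
grip_force: 0.0
```

{"api": "apply_moves", "payload": {"rows": [0, 0, 0, 0, 0, 0, 0, 0, 0, 0, 0, 0, 0, 0, 0, 0, 0, 0, 0, 0, 0, 0, 0, 0, 0, 0, 0, 0, 0, 0, 0, 0, 0, 0, 0, 0], "grip": 0.6, "grip_force": 50}}

```text
t: 2.6
tool_pos: [0.5419, 0.1857, 0.0791]
tool_rot: [0.315, 3.123, 0.003]
contact_force: [-2.8, 2.8, 7.0]
opening: 0.0628
grip_force: 55.4
```

```bash
python3 - <<'E'
from h import *
st()
E
```

```text
t 2.6 pos [541.9 185.7  79.1] yawy 78.5 tilt [0.0025 0.0015] F [-2.8  2.8  7. ] open 62.8 gf 55.4 tip 0.0726 q [ 0.2   0.18  1.89  0.    1.08 -1.17]
```

{"api": "apply_moves", "payload": {"rows": [0.02, 0, 0, 0, 0, 0, 0.04, 0, 0, 0, 0, 0, 0.06, 0, 0, 0, 0, 0, 0.08, 0, 0, 0, 0, 0, 0.1, 0, 0, 0, 0, 0, 0.12, 0, 0, 0, 0, 0, 0.14, 0, 0, 0, 0, 0, 0.16, 0, 0, 0, 0, 0, 0.165, 0, 0, 0, 0, 0, 0.165, 0, 0, 0, 0, 0]}}

```text
t: 3.6
tool_pos: [0.4424, 0.2047, 0.0762]
tool_rot: [-0.314, -3.124, 0.001]
contact_force: [0.8, -0.3, -1.5]
opening: 0.0629
grip_force: 54.8
```

```bash
python3 - <<'E'
from h import *
st(); im,d=ctrl.get_image("side"); im2,d2=ctrl.get_image("top"); np.savez("top1.npz",im=im2,d=d2)
a=cv2.resize(im[130:330,200:400],(400,400),interpolation=2); b=cv2.resize(im2[120:320,170:370],(400,400),interpolation=2); cv2.imwrite("pics/p1.png",np.hstack([a,b]))
E
```

```text
t 3.6 pos [442.4 204.7  76.2] yawy 78.53 tilt [-0.0022 -0.0005] F [ 0.8 -0.3 -1.5] open 62.9 gf 54.8 tip 0.0726 q [ 0.28 -0.01  2.09  0.    1.06 -1.09]
```

View pics/p1.png

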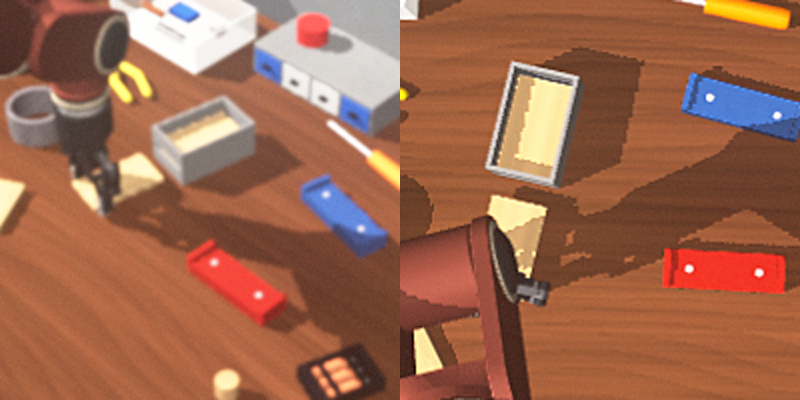

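```bash
python3 - <<'E'
from h import *
D=np.load("top1.npz"); W=cloud("top",D["d"]); h=cv2.cvtColor(D["im"],cv2.COLOR_BGR2HSV).astype(int)
o=ctrl.get_obs(); a=np.radians(-11.5); X=W[...,0]-o["tool_pos"][0]; Y=W[...,1]-o["tool_pos"][1]
A=X*np.cos(a)+Y*np.sin(a); B=-X*np.sin(a)+Y*np.cos(a)
m=(h[...,0]>12)&(h[...,0]<35)&(h[...,2]>90)&(A>.03)&(A<.12)&(abs(B)<.045)&(W[...,2]>.012)&(W[...,2]<.045)
P=W[m]; print(len(P)); 
for lo,hi in((.03,.05),(.05,.07),(.07,.1)):
    s=m&(A>lo)&(A<hi); print(lo,s.sum(),np.median(W[...,2][s]),B[s].min(),B[s].max())
print(np.sort(A[m])[-8:])
E
```

```text
570
0.03 103 0.0259661337368564 -0.03452372559419268 -0.0019715559193296435
0.05 179 0.02554859738035197 -0.03436726391052079 0.021900699364072167
0.07 285 0.025124842713887957 -0.032714679100224645 0.02984269764576533
[0.09356157 0.09375719 0.09388179 0.09396769 0.09415459 0.11914383
 0.11917972 0.11918501]
```

{"api": "apply_moves", "payload": {"rows": [0, 0, -0.03, 0, 0, 0, 0, 0, -0.08, 0, 0, 0, 0, 0, -0.13, 0, 0, 0.03, 0, 0, -0.167, 0, 0, 0.08, 0, 0, -0.167, 0, 0, 0.14, 0, 0, -0.167, 0, 0, 0.2, 0, 0, -0.167, 0, 0, 0.26, 0, 0, -0.167, 0, 0, 0.32, 0, 0, -0.167, 0, 0, 0.38, 0, 0, -0.167, 0, 0, 0.44, 0, 0, -0.167, 0, 0, 0.48, 0, 0, -0.167, 0, 0, 0.5, 0, 0, -0.167, 0, 0, 0.5]}}

```text
t: 5.0
tool_pos: [0.4443, 0.2046, 0.1774]
tool_rot: [1.488, 2.767, 0.0]
contact_force: [0.1, 0.0, -1.1]
opening: 0.0623
grip_force: 54.8
```

```bash
python3 - <<'E'
from h import *
st(); plan(.6614,-.0299,.12,-14)
E
```

```text
t 5.0 pos [444.3 204.6 177.4] yawy 33.47 tilt [0. 0.] F [ 0.1  0.  -1.1] open 62.3 gf 54.8 tip 0.0726 q [ 0.28 -0.16  2.04 -0.    1.27 -0.3 ]
[-0.5256, 0.0862, 0.0957, 0.0, 0.0, 0.5275] rows 6.5
[-0.5256, 0.0862, 0.0957, -0.0, 0.0, -1.4725] rows 15.4
```

{"api": "apply_moves", "payload": {"rows": [-0.015, 0.002, 0, 0, 0, 0.015, -0.05, 0.008, 0, 0, 0, 0.05, -0.1, 0.016, 0, 0, 0, 0.1, -0.15, 0.025, 0, 0, 0, 0.15, -0.2, 0.033, 0, 0, 0, 0.2, -0.25, 0.041, 0, 0, 0, 0.25, -0.3, 0.049, 0, 0, 0, 0.3, -0.35, 0.057, 0, 0, 0, 0.35, -0.4, 0.066, 0, 0, 0, 0.4, -0.45, 0.074, 0, 0, 0, 0.45, -0.49, 0.08, 0.02, 0, 0, 0.49, -0.515, 0.084, 0.05, 0, 0, 0.517, -0.526, 0.086, 0.08, 0, 0, 0.5275, -0.526, 0.086, 0.096, 0, 0, 0.5275, -0.526, 0.086, 0.096, 0, 0, 0.5275, -0.526, 0.086, 0.096, 0, 0, 0.5275]}}

```text
t: 6.6
tool_pos: [0.6611, -0.0299, 0.1199]
tool_rot: [-2.475, -1.935, 0.0]
contact_force: [0.3, -1.0, -0.2]
opening: 0.0625
grip_force: 54.8
```

```bash
python3 - <<'E'
from h import *
st(); plan(.6614,-.0299,.0795,-14)
im,d=ctrl.get_image("side"); im2,d2=ctrl.get_image("top"); np.savez("top2.npz",im=im2,d=d2); np.savez("side2.npz",im=im,d=d)
a=cv2.resize(im[170:310,290:430],(400,400),interpolation=2); b=cv2.resize(im2[110:250,270:410],(400,400),interpolation=2); cv2.imwrite("pics/p2.png",np.hstack([a,b]))
E
```

```text
t 6.6 pos [661.1 -29.9 119.9] yawy -13.96 tilt [-0.0001  0.    ] F [ 0.3 -1.  -0.2] open 62.5 gf 54.8 tip 0.0726 q [-0.16  0.31  1.65  0.    1.19  0.09]
[0.0001, 0.0006, 0.0674, -0.0, -0.0, 0.0004] rows 0.8
[0.0001, 0.0006, 0.0674, 0.0, -0.0001, -1.9996] rows 20.9
```

View pics/p2.png

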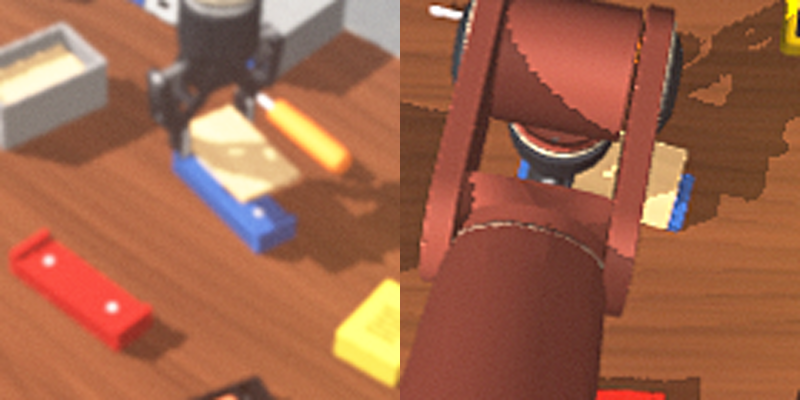

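{"api": "apply_moves", "payload": {"rows": [0, 0.0005, 0.015, 0, 0, 0, 0, 0.0005, 0.035, 0, 0, 0, 0, 0.0005, 0.05, 0, 0, 0, 0, 0.0005, 0.06, 0, 0, 0, 0, 0.0005, 0.065, 0, 0, 0, 0, 0.0005, 0.067, 0, 0, 0, 0, 0.0005, 0.067, 0, 0, 0, 0, 0.0005, 0.067, 0, 0, 0]}}

```text
t: 7.5
tool_pos: [0.6617, -0.0301, 0.0797]
tool_rot: [2.475, 1.934, 0.001]
contact_force: [0.6, -0.1, -0.8]
opening: 0.0626
grip_force: 54.8
```

```bash
python3 - <<'E'
from h import *
st(); im2,d2=ctrl.get_image("top"); im,d=ctrl.get_image("side")
for n,I,D in(("top",im2,d2),("side",im,d)):
    W=cloud(n,D); h=cv2.cvtColor(I,cv2.COLOR_BGR2HSV).astype(int)
    r=np.hypot(W[...,0]-.65,W[...,1]+.07)
    m=(h[...,0]>12)&(h[...,0]<35)&(h[...,2]>90)&(r<.09)&(W[...,2]>.015)&(W[...,2]<.05)
    a=np.radians(76); A=(W[...,0]-.652)*np.cos(a)+(W[...,1]+.0677)*np.sin(a); B=-(W[...,0]-.652)*np.sin(a)+(W[...,1]+.0677)*np.cos(a)
    print(n,m.sum(),"A",np.percentile(A[m],[1,99]),"B",np.percentile(B[m],[1,99]))
    for lo in(-.06,-.04,-.02,0,.02): 
        s=m&(A>lo)&(A<lo+.02); print(lo,s.sum(),np.median(W[...,2][s]) if s.sum() else 0)
E
```

```text
t 7.5 pos [661.7 -30.1  79.7] yawy -13.98 tilt [ 0.0009 -0.0001] F [ 0.6 -0.1 -0.8] open 62.6 gf 54.8 tip 0.0726 q [-0.16  0.36  1.66  0.    1.12  0.09]
top 395 A [-0.05561387  0.01826068] B [-0.03134374  0.03160831]
-0.06 194 0.02864560504871662
-0.04 90 0.028674981621369895
-0.02 46 0.028547736106954703
0 63 0.028413555859062422
0.02 2 0.028254747960756707
side 718 A [-0.05585654  0.05494099] B [-0.02983575  0.0371242 ]
-0.06 120 0.025584251983927747
-0.04 137 0.02530740544464454
-0.02 131 0.025696954074120506
0 126 0.025758870941367848
0.02 131 0.02547071230955844
```

{"api": "apply_moves", "payload": {"rows": [0, 0, 0.001, 0, 0, 0, 0, 0, 0.001, 0, 0, 0]}}

```text
t: 7.8
tool_pos: [0.6616, -0.0301, 0.0793]
tool_rot: [2.475, 1.934, 0.0]
contact_force: [-1.6, -0.0, 2.3]
opening: 0.0629
grip_force: 55.0
```

{"api": "apply_moves", "payload": {"rows": [0, 0, 0, 0, 0, 0, 0, 0, 0, 0, 0, 0, 0, 0, 0, 0, 0, 0, 0, 0, 0, 0, 0, 0, 0, 0, 0, 0, 0, 0, 0, 0, -0.04, 0, 0, 0, 0, 0, -0.1, 0, 0, 0, 0, 0, -0.18, 0, 0, 0, 0, 0, -0.18, 0, 0, 0], "grip": 1}}

```text
t: 8.7
tool_pos: [0.6655, -0.0306, 0.1962]
tool_rot: [2.467, 1.928, 0.016]
contact_force: [0.3, -0.6, 0.0]
opening: 0.085
grip_force: 0.0
```

```bash
python3 - <<'E'
from h import *
st(); plan(.438,-.246,.18,69.1)
E
```

```text
t 8.7 pos [665.5 -30.6 196.2] yawy -13.97 tilt [ 0.0147 -0.0023] F [ 0.3 -0.6  0. ] open 85.0 gf 0.0 tip 0.0726 q [-0.16  0.22  1.61 -0.    1.29  0.09]
[-0.4399, -0.2817, 0.0222, 0.0083, 0.0062, -0.923] rows 9.7
[-0.4399, -0.2817, 0.0222, 0.0064, -0.0086, 1.0769] rows 11.3
```

{"api": "apply_moves", "payload": {"rows": [-0.44, -0.28, 0.01, 0, 0, -0.923, -0.44, -0.28, 0.01, 0, 0, -0.923, -0.44, -0.28, 0.01, 0, 0, -0.923, -0.44, -0.28, 0.01, 0, 0, -0.923, -0.44, -0.28, 0.01, 0, 0, -0.923, -0.44, -0.28, 0.01, 0, 0, -0.923, -0.44, -0.28, 0.01, 0, 0, -0.923, -0.44, -0.28, 0.01, 0, 0, -0.923, -0.44, -0.28, 0.01, 0, 0, -0.923, -0.44, -0.28, 0.01, 0, 0, -0.923, -0.44, -0.28, 0.01, 0, 0, -0.923, -0.44, -0.28, 0.01, 0, 0, -0.923, -0.44, -0.28, 0.01, 0, 0, -0.923, -0.44, -0.28, 0.01, 0, 0, -0.923]}}

```text
t: 10.1
tool_pos: [0.4346, -0.2456, 0.1809]
tool_rot: [-0.572, -3.089, -0.0]
contact_force: [0.9, 0.7, -0.3]
opening: 0.0849
grip_force: 0.0
```

```bash
python3 - <<'E'
from h import *
st(); plan(.438,-.246,.073,69.1)
im,d=ctrl.get_image("top"); W=cloud("top",d); r=np.hypot(W[...,0]-.65,W[...,1]+.07); h=cv2.cvtColor(im,cv2.COLOR_BGR2HSV).astype(int)
m=(h[...,0]>12)&(h[...,0]<35)&(h[...,2]>90)&(r<.09)&(W[...,2]>.02)&(W[...,2]<.04)
print(rect(W[m]), "z",np.median(W[m][:,2]))
E
```

```text
t 10.1 pos [ 434.6 -245.6  180.9] yawy 69.03 tilt [-0.  0.] F [ 0.9  0.7 -0.3] open 84.9 gf 0.0 tip 0.0726 q [-0.66 -0.14  2.01  0.    1.27 -1.87]
[-0.0055, 0.0013, 0.1798, 0.0, -0.0, -0.0008] rows 2.2
[-0.0055, 0.0013, 0.1798, -0.0, -0.0, 1.9992] rows 20.9
(array([651.5, -68.9]), array([111.3,  65.5]), 75.5) z 0.028376996338912688
```

{"api": "apply_moves", "payload": {"rows": [-0.005, 0.001, 0.06, 0, 0, 0, -0.005, 0.001, 0.12, 0, 0, 0, -0.005, 0.001, 0.16, 0, 0, 0, -0.005, 0.001, 0.176, 0, 0, 0, -0.005, 0.001, 0.176, 0, 0, 0, -0.005, 0.001, 0.176, 0, 0, 0]}}

```text
t: 10.75
tool_pos: [0.4383, -0.2467, 0.0765]
tool_rot: [0.57, 3.088, -0.001]
contact_force: [0.6, -0.2, 1.2]
opening: 0.0856
grip_force: 0.0
```

{"api": "apply_moves", "payload": {"rows": [0, 0, 0, 0, 0, 0, 0, 0, 0, 0, 0, 0, 0, 0, 0, 0, 0, 0, 0, 0, 0, 0, 0, 0, 0, 0, 0, 0, 0, 0, 0, 0, 0, 0, 0, 0], "grip": 0.6, "grip_force": 50}}

```text
t: 11.35
tool_pos: [0.4389, -0.247, 0.0774]
tool_rot: [0.57, 3.086, -0.002]
contact_force: [-0.2, -0.1, 6.9]
opening: 0.0605
grip_force: 55.9
```

```bash
python3 - <<'E'
from h import *
st()
im,d=ctrl.get_image("side"); b=cv2.resize(im[230:360,300:430],(520,520),interpolation=2); cv2.imwrite("pics/p3.png",b)
E
```

```text
t 11.35 pos [ 438.9 -247.    77.4] yawy 69.09 tilt [ 0.003  -0.0021] F [-0.2 -0.1  6.9] open 60.5 gf 55.9 tip 0.0726 q [-0.66  0.03  2.05  0.    1.06 -1.87]
```

View pics/p3.png

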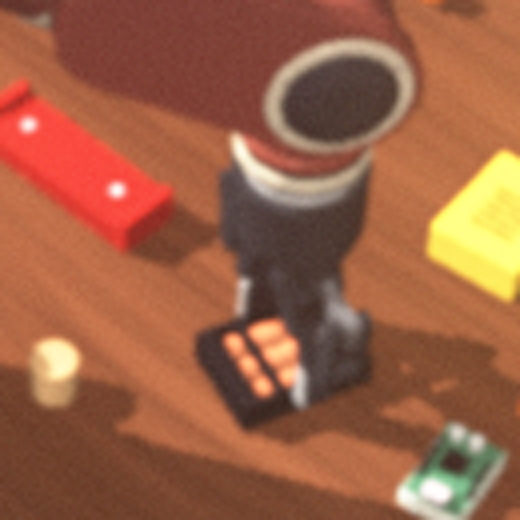

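{"api": "apply_moves", "payload": {"rows": [0, 0, -0.02, 0, 0, 0, 0, 0, -0.06, 0, 0, 0, 0, 0, -0.11, 0, 0, 0, 0, 0, -0.15, 0, 0, 0, 0, 0, -0.16, 0, 0, 0, 0, 0, -0.16, 0, 0, 0]}}

```text
t: 12.0
tool_pos: [0.438, -0.2464, 0.1725]
tool_rot: [0.57, 3.087, -0.002]
contact_force: [0.5, 0.3, -0.7]
opening: 0.0606
grip_force: 55.1
```

```bash
python3 - <<'E'
from h import *
st(); plan(.652,-.0683,.15,-14.2)
E
```

```text
t 12.0 pos [ 438.  -246.4  172.5] yawy 69.09 tilt [ 0.002  -0.0016] F [ 0.5  0.3 -0.7] open 60.6 gf 55.1 tip 0.0726 q [-0.66 -0.12  2.01 -0.    1.25 -1.87]
[-0.2271, 0.4047, 0.0378, 0.0007, 0.0017, 0.9255] rows 9.7
[-0.2271, 0.4047, 0.0378, -0.0017, 0.0008, -1.0745] rows 11.3
```

{"api": "apply_moves", "payload": {"rows": [-0.005, 0.009, 0, 0, 0, 0.02, -0.018, 0.032, 0, 0, 0, 0.072, -0.034, 0.061, 0, 0, 0, 0.14, -0.052, 0.093, 0, 0, 0, 0.21, -0.07, 0.125, 0, 0, 0, 0.285, -0.088, 0.157, 0, 0, 0, 0.36, -0.106, 0.19, 0, 0, 0, 0.433, -0.125, 0.222, 0, 0, 0, 0.508, -0.143, 0.255, 0, 0, 0, 0.583, -0.161, 0.287, 0, 0, 0, 0.656, -0.179, 0.32, 0, 0, 0, 0.73, -0.197, 0.351, 0, 0, 0, 0.8, -0.212, 0.378, 0.01, 0, 0, 0.863, -0.222, 0.396, 0.02, 0, 0, 0.905, -0.226, 0.404, 0.03, 0, 0, 0.925, -0.227, 0.405, 0.038, 0, 0, 0.9255, -0.227, 0.405, 0.038, 0, 0, 0.9255, -0.227, 0.405, 0.038, 0, 0, 0.9255]}}

```text
t: 13.8
tool_pos: [0.6508, -0.0679, 0.1474]
tool_rot: [-2.478, -1.929, 0.002]
contact_force: [0.7, -0.6, -1.7]
opening: 0.0604
grip_force: 55.1
```

```bash
python3 - <<'E'
from h import *
st(); plan(.652,-.0683,.1055,-14.2)
im2,d2=ctrl.get_image("top");im,d=ctrl.get_image("side"); a=cv2.resize(im[150:270,310:430],(400,400),interpolation=2); b=cv2.resize(im2[110:230,280:400],(400,400),interpolation=2); cv2.imwrite("pics/p4.png",np.hstack([a,b]))
np.savez("s4.npz",im=im,d=d,im2=im2,d2=d2)
E
```

```text
t 13.8 pos [650.8 -67.9 147.4] yawy -14.2 tilt [-0.0019  0.0003] F [ 0.7 -0.6 -1.7] open 60.4 gf 55.1 tip 0.0726 q [-0.22  0.26  1.66 -0.    1.23  0.03]
[-0.0001, 0.0022, 0.0698, -0.0012, 0.0001, -0.0] rows 0.8
[-0.0001, 0.0022, 0.0698, 0.0002, 0.0019, 2.0] rows 21.0
```

View pics/p4.png

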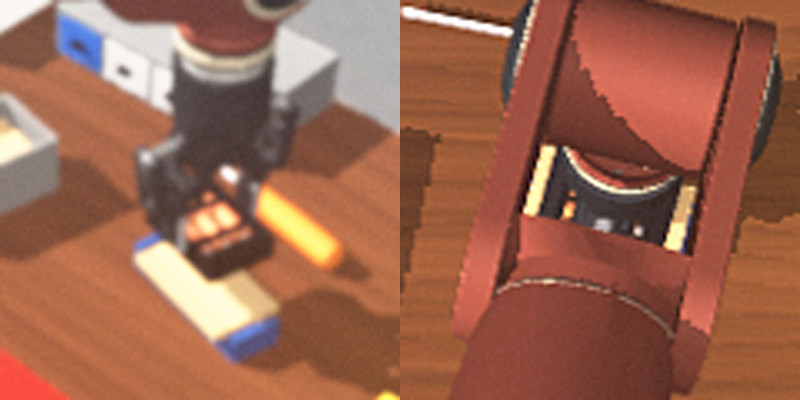

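Battery pack is level above the board with board showing at both ends. Lower to about 1 mm above.

{"api": "apply_moves", "payload": {"rows": [0, 0.001, 0.015, 0, 0, 0, 0, 0.002, 0.035, 0, 0, 0, 0, 0.002, 0.05, 0, 0, 0, 0, 0.002, 0.06, 0, 0, 0, 0, 0.002, 0.065, 0, 0, 0, 0, 0.002, 0.067, 0, 0, 0, 0, 0.002, 0.068, 0, 0, 0, 0, 0.002, 0.068, 0, 0, 0]}}

```text
t: 14.7
tool_pos: [0.653, -0.0681, 0.1081]
tool_rot: [2.479, 1.929, 0.001]
contact_force: [0.3, -0.0, -1.5]
opening: 0.0602
grip_force: 55.1
```

```bash
python3 - <<'E'
from h import *
st(); plan(.652,-.0683,.1055,-14.2)
E
```

```text
t 14.7 pos [653.  -68.1 108.1] yawy -14.2 tilt [ 0.0008 -0.0002] F [ 0.3 -0.  -1.5] open 60.2 gf 55.1 tip 0.0726 q [-0.22  0.31  1.67  0.    1.16  0.03]
[-0.0008, -0.0016, 0.0044, 0.0005, -0.0, -0.0] rows 0.1
[-0.0008, -0.0016, 0.0044, -0.0, -0.0008, 2.0] rows 21.0
```

{"api": "apply_moves", "payload": {"rows": [-0.0005, -0.0015, 0.002, 0, 0, 0, -0.0005, -0.0015, 0.0035, 0, 0, 0, -0.0005, -0.0015, 0.0045, 0, 0, 0, -0.0005, -0.0015, 0.0045, 0, 0, 0, -0.0005, -0.0015, 0.0045, 0, 0, 0]}}

```text
t: 15.2
tool_pos: [0.6519, -0.0681, 0.1055]
tool_rot: [2.479, 1.93, -0.0]
contact_force: [-1.3, 0.4, 2.9]
opening: 0.0603
grip_force: 55.4
```

```bash
python3 - <<'E'
from h import *
st()
E
```

```text
t 15.2 pos [651.9 -68.1 105.5] yawy -14.2 tilt [ 0. -0.] F [-1.3  0.4  2.9] open 60.3 gf 55.4 tip 0.0726 q [-0.22  0.31  1.67 -0.    1.16  0.03]
```

Seated. Release and lift.

{"api": "apply_moves", "payload": {"rows": [0, 0, 0, 0, 0, 0, 0, 0, 0, 0, 0, 0, 0, 0, 0, 0, 0, 0, 0, 0, 0, 0, 0, 0, 0, 0, 0, 0, 0, 0, 0, 0, -0.03, 0, 0, 0, 0, 0, -0.08, 0, 0, 0, 0, 0, -0.125, 0, 0, 0, 0, 0, -0.125, 0, 0, 0], "grip": 1}}

```text
t: 16.1
tool_pos: [0.6548, -0.0688, 0.1872]
tool_rot: [2.472, 1.925, 0.011]
contact_force: [0.3, 0.2, 0.8]
opening: 0.0852
grip_force: 0.0
```

```bash
python3 - <<'E'
from h import *
st(); plan(.4425,-.3715,.18,99)
E
```

```text
t 16.1 pos [654.8 -68.8 187.2] yawy -14.2 tilt [ 0.0108 -0.0024] F [0.3 0.2 0.8] open 85.2 gf 0.0 tip 0.0726 q [-0.22  0.22  1.63  0.    1.28  0.03]
[-0.576, -0.2194, 0.0095, 0.0048, 0.0068, -1.2578] rows 13.2
[-0.576, -0.2194, 0.0095, 0.0061, -0.0043, 0.7422] rows 7.8
```

{"api": "apply_moves", "payload": {"rows": [-0.576, -0.22, 0.005, 0, 0, 0.742, -0.576, -0.22, 0.005, 0, 0, 0.742, -0.576, -0.22, 0.005, 0, 0, 0.742, -0.576, -0.22, 0.005, 0, 0, 0.742, -0.576, -0.22, 0.005, 0, 0, 0.742, -0.576, -0.22, 0.005, 0, 0, 0.742, -0.576, -0.22, 0.005, 0, 0, 0.742, -0.576, -0.22, 0.005, 0, 0, 0.742, -0.576, -0.22, 0.005, 0, 0, 0.742, -0.576, -0.22, 0.005, 0, 0, 0.742, -0.576, -0.22, 0.005, 0, 0, 0.742], "grip": 0.7}}

```text
t: 17.2
tool_pos: [0.4396, -0.3698, 0.1769]
tool_rot: [-3.131, -0.251, -0.0]
contact_force: [1.0, -0.1, 0.3]
opening: 0.0595
grip_force: 0.0
```

```bash
python3 - <<'E'
from h import *
st(); plan(.442,-.3715,.0765,99)
im,d=ctrl.get_image("top"); W=cloud("top",d); np.savez("s5.npz",im=im,d=d)
def sel(c,r,z0,z1):
    m=(np.hypot(W[...,0]-c[0],W[...,1]-c[1])<r)&(W[...,2]>z0)&(W[...,2]<z1); P=W[m]; return rect(P),round(np.median(P[:,2])*1000,1)
print("bat on board",sel((.652,-.068),.065,.042,.062)); print("board",sel((.652,-.068),.08,.023,.035))
cv2.imwrite("pics/p5.png",cv2.resize(im[120:300,290:530],(800,600),interpolation=2))
E
```

```text
t 17.2 pos [ 439.6 -369.8  176.9] yawy -80.84 tilt [0.     0.0005] F [ 1.  -0.1  0.3] open 59.5 gf 0.0 tip 0.0726 q [-0.83  0.05  1.84  0.    1.26  0.58]
[0.0035, 0.0035, 0.1674, 0.0001, -0.0005, -1.9983] rows 20.9
[0.0035, 0.0035, 0.1674, -0.0003, -0.0001, 0.0017] rows 2.0
bat on board ((array([651.7, -67.5]), array([86.1, 63.5]), 76.0), np.float64(49.4))
board ((array([651.5, -67.2]), array([137.9,  64.3]), 75.6), np.float64(28.4))
```

View pics/p5.png

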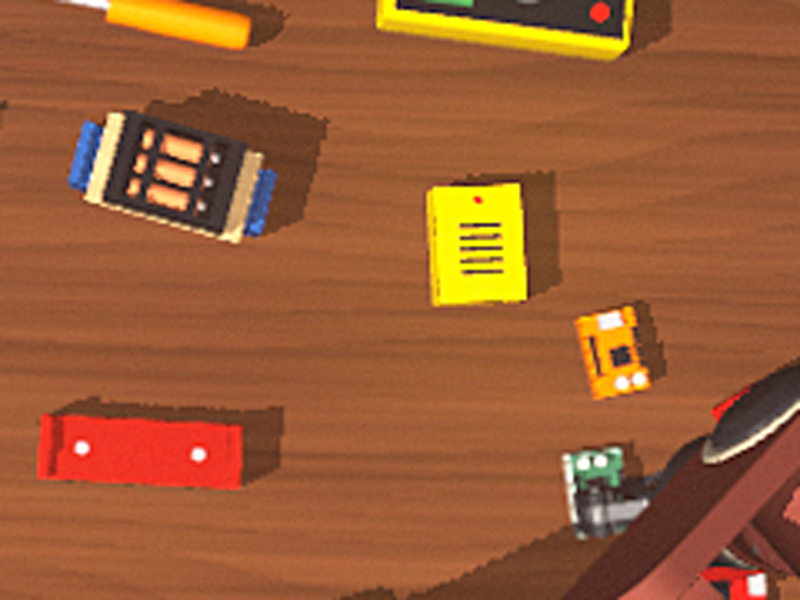

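{"api": "apply_moves", "payload": {"rows": [0.003, 0.003, 0.06, 0, 0, 0.002, 0.003, 0.003, 0.115, 0, 0, 0.002, 0.003, 0.003, 0.15, 0, 0, 0.002, 0.003, 0.003, 0.165, 0, 0, 0.002, 0.003, 0.003, 0.168, 0, 0, 0.002, 0.003, 0.003, 0.168, 0, 0, 0.002, 0.003, 0.003, 0.168, 0, 0, 0.002]}}

```text
t: 17.95
tool_pos: [0.4421, -0.3729, 0.0779]
tool_rot: [3.13, 0.243, 0.003]
contact_force: [-0.4, -0.7, 0.2]
opening: 0.0595
grip_force: 0.0
```

```bash
python3 - <<'E'
from h import *
st(); plan(.4415,-.371,.0755,99)
E
```

```text
t 17.95 pos [ 442.1 -372.9   77.9] yawy -81.13 tilt [ 0.002  -0.0022] F [-0.4 -0.7  0.2] open 59.5 gf 0.0 tip 0.0726 q [-0.83  0.19  1.87 -0.    1.08  0.59]
[-0.0004, -0.0033, 0.0041, -0.0016, -0.0025, 1.9986] rows 20.9
[-0.0004, -0.0033, 0.0041, 0.0016, -0.001, -0.0014] rows 0.1
```

{"api": "apply_moves", "payload": {"rows": [0, -0.002, 0.003, 0, 0, 0, 0, -0.002, 0.003, 0, 0, 0]}}

```text
t: 18.15
tool_pos: [0.4411, -0.3713, 0.0752]
tool_rot: [3.131, 0.242, 0.001]
contact_force: [-0.4, -0.4, 0.8]
opening: 0.0597
grip_force: 0.0
```

{"api": "apply_moves", "payload": {"rows": [0, 0, 0, 0, 0, 0, 0, 0, 0, 0, 0, 0, 0, 0, 0, 0, 0, 0, 0, 0, 0, 0, 0, 0, 0, 0, 0, 0, 0, 0, 0, 0, 0, 0, 0, 0], "grip": 0.3, "grip_force": 40}}

```text
t: 18.75
tool_pos: [0.4412, -0.3715, 0.075]
tool_rot: [3.131, 0.242, 0.001]
contact_force: [-0.2, -0.6, 4.7]
opening: 0.0371
grip_force: 41.0
```

```bash
python3 - <<'E'
from h import *
st()
E
```

```text
t 18.75 pos [ 441.2 -371.5   75. ] yawy -81.17 tilt [ 0.0006 -0.0008] F [-0.2 -0.6  4.7] open 37.1 gf 41.0 tip 0.0726 q [-0.83  0.19  1.88 -0.    1.07  0.59]
```

Gripped at 37 mm, with the base at TCP −75. Lift it.

{"api": "apply_moves", "payload": {"rows": [0, 0, -0.02, 0, 0, 0, 0, 0, -0.06, 0, 0, 0, 0, 0, -0.11, 0, 0, 0, 0, 0, -0.16, 0, 0, 0, 0, 0, -0.185, 0, 0, 0, 0, 0, -0.19, 0, 0, 0, 0, 0, -0.19, 0, 0, 0]}}

```text
t: 19.45
tool_pos: [0.4407, -0.3708, 0.188]
tool_rot: [-3.132, -0.242, 0.0]
contact_force: [0.5, 0.6, -1.9]
opening: 0.0367
grip_force: 40.5
```

```bash
python3 - <<'E'
from h import *
st(); plan(.652,-.068,.16,-14)
E
```

```text
t 19.45 pos [ 440.7 -370.8  188. ] yawy -81.16 tilt [-0.0003  0.0003] F [ 0.5  0.6 -1.9] open 36.7 gf 40.5 tip 0.0726 q [-0.83  0.04  1.83  0.    1.28  0.59]
[0.4255, -0.4446, 0.0467, -0.0003, -0.0, -0.7462] rows 7.8
[0.4255, -0.4446, 0.0467, -0.0, 0.0003, 1.2538] rows 13.1
```

{"api": "apply_moves", "payload": {"rows": [0.01, -0.01, 0, 0, 0, -0.017, 0.035, -0.037, 0, 0, 0, -0.062, 0.07, -0.073, 0, 0, 0, -0.123, 0.105, -0.11, 0, 0, 0, -0.184, 0.14, -0.146, 0, 0, 0, -0.245, 0.175, -0.183, 0, 0, 0, -0.307, 0.21, -0.219, 0, 0, 0, -0.368, 0.245, -0.256, 0, 0, 0, -0.43, 0.28, -0.293, 0, 0, 0, -0.491, 0.315, -0.329, 0, 0, 0, -0.552, 0.35, -0.366, 0, 0, 0, -0.614, 0.382, -0.4, 0, 0, 0, -0.67, 0.405, -0.423, 0.01, 0, 0, -0.71, 0.42, -0.439, 0.03, 0, 0, -0.736, 0.425, -0.444, 0.04, 0, 0, -0.746, 0.4255, -0.4446, 0.046, 0, 0, -0.746, 0.4255, -0.4446, 0.046, 0, 0, -0.746, 0.4255, -0.4446, 0.046, 0, 0, -0.746]}}

```text
t: 21.25
tool_pos: [0.6519, -0.0691, 0.1607]
tool_rot: [-2.477, -1.932, 0.001]
contact_force: [0.9, -0.3, -0.5]
opening: 0.0368
grip_force: 40.5
```

```bash
python3 - <<'E'
from h import *
st(); plan(.652,-.068,.128,-14)
im,d=ctrl.get_image("side"); np.savez("s6.npz",im=im,d=d); W=cloud("side",d)
cv2.imwrite("pics/p6.png",cv2.resize(im[140:270,310:440],(560,560),interpolation=2))
h=cv2.cvtColor(im,cv2.COLOR_BGR2HSV).astype(int)
m=(h[...,0]>40)&(h[...,0]<90)&(h[...,1]>60)&(np.hypot(W[...,0]-.65,W[...,1]+.07)<.06)&(W[...,2]>.06); P=W[m]; print(m.sum(),rect(P) if m.sum()>3 else 0,np.median(P,0))
E
```

```text
t 21.25 pos [651.9 -69.1 160.7] yawy -14.1 tilt [-0.0003 -0.0002] F [ 0.9 -0.3 -0.5] open 36.8 gf 40.5 tip 0.0726 q [-0.22  0.24  1.65 -0.    1.25  0.03]
[0.0018, -0.0002, 0.0545, -0.0002, 0.0001, -0.0011] rows 0.7
[0.0018, -0.0002, 0.0545, 0.0002, 0.0003, 1.9989] rows 20.9
32 (array([660.5, -63.7]), array([47.2, 16.5]), 44.5) [ 0.65997697 -0.06673802  0.09581843]
```

View pics/p6.png

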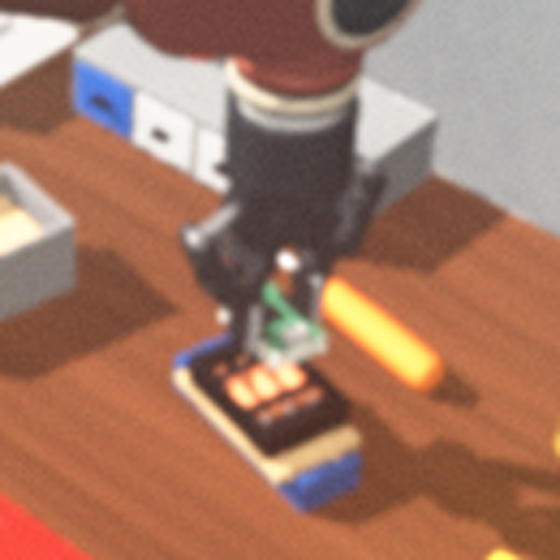

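{"api": "apply_moves", "payload": {"rows": [0.001, 0, 0.012, 0, 0, 0, 0.0018, 0, 0.03, 0, 0, 0, 0.0018, 0, 0.044, 0, 0, 0, 0.0018, 0, 0.052, 0, 0, 0, 0.0018, 0, 0.055, 0, 0, 0, 0.0018, 0, 0.0555, 0, 0, 0, 0.0018, 0, 0.0555, 0, 0, 0, 0.0018, 0, 0.0555, 0, 0, 0]}}

```text
t: 22.1
tool_pos: [0.6528, -0.0673, 0.1281]
tool_rot: [2.475, 1.933, 0.001]
contact_force: [0.0, -0.3, -1.2]
opening: 0.0368
grip_force: 40.5
```

```bash
python3 - <<'E'
from h import *
st(); plan(.652,-.068,.125,-14)
E
```

```text
t 22.1 pos [652.8 -67.3 128.1] yawy -14.02 tilt [ 0.001  -0.0002] F [ 0.  -0.3 -1.2] open 36.8 gf 40.5 tip 0.0726 q [-0.22  0.28  1.66  0.    1.19  0.03]
[-0.0015, -0.001, 0.0051, 0.0006, -0.0, -0.0003] rows 0.1
[-0.0015, -0.001, 0.0051, -0.0, -0.001, 1.9997] rows 21.0
```

{"api": "apply_moves", "payload": {"rows": [-0.001, -0.001, 0.002, 0, 0, 0, -0.001, -0.001, 0.004, 0, 0, 0, -0.001, -0.001, 0.005, 0, 0, 0, -0.001, -0.001, 0.005, 0, 0, 0, -0.001, -0.001, 0.005, 0, 0, 0]}}

```text
t: 22.6
tool_pos: [0.6518, -0.0677, 0.125]
tool_rot: [2.476, 1.934, -0.0]
contact_force: [-1.6, -0.3, 3.7]
opening: 0.0367
grip_force: 40.9
```

Contact is at the expected height. Release to a modest opening and lift.

{"api": "apply_moves", "payload": {"rows": [0, 0, 0, 0, 0, 0, 0, 0, 0, 0, 0, 0, 0, 0, 0, 0, 0, 0, 0, 0, 0, 0, 0, 0, 0, 0, 0, 0, 0, 0, 0, 0, -0.03, 0, 0, 0, 0, 0, -0.08, 0, 0, 0, 0, 0, -0.11, 0, 0, 0, 0, 0, -0.11, 0, 0, 0], "grip": 0.7}}

```text
t: 23.5
tool_pos: [0.6541, -0.0681, 0.196]
tool_rot: [2.471, 1.929, 0.009]
contact_force: [1.1, -0.6, 0.3]
opening: 0.06
grip_force: 0.0
```

```bash
python3 - <<'E'
from h import *
st(); plan(.612,-.2812,.19,94)
E
```

```text
t 23.5 pos [654.1 -68.1 196. ] yawy -14.02 tilt [ 0.0086 -0.0019] F [ 1.1 -0.6  0.3] open 60.0 gf 0.0 tip 0.0726 q [-0.22  0.21  1.63  0.    1.3   0.03]
[-0.3615, 0.0179, 0.0101, 0.004, 0.0052, -1.2002] rows 12.6
[-0.3615, 0.0179, 0.0101, 0.0048, -0.0037, 0.7997] rows 8.4
```

{"api": "apply_moves", "payload": {"rows": [-0.361, 0.018, 0.003, 0, 0, 0.8, -0.361, 0.018, 0.003, 0, 0, 0.8, -0.361, 0.018, 0.003, 0, 0, 0.8, -0.361, 0.018, 0.003, 0, 0, 0.8, -0.361, 0.018, 0.003, 0, 0, 0.8, -0.361, 0.018, 0.003, 0, 0, 0.8, -0.361, 0.018, 0.003, 0, 0, 0.8, -0.361, 0.018, 0.003, 0, 0, 0.8, -0.361, 0.018, 0.003, 0, 0, 0.8, -0.361, 0.018, 0.003, 0, 0, 0.8, -0.361, 0.018, 0.003, 0, 0, 0.8], "grip": 1}}

```text
t: 24.6
tool_pos: [0.6094, -0.2802, 0.188]
tool_rot: [-3.139, -0.111, 0.001]
contact_force: [-0.1, -0.4, 0.3]
opening: 0.0853
grip_force: 0.0
```

```bash
python3 - <<'E'
from h import *
st(); plan(.612,-.2812,.078,94)
im,d=ctrl.get_image("top"); W=cloud("top",d); np.savez("s7.npz",im=im,d=d)
def sel(c,r,z0,z1):
    m=(np.hypot(W[...,0]-c[0],W[...,1]-c[1])<r)&(W[...,2]>z0)&(W[...,2]<z1); P=W[m]; return rect(P),np.round(np.percentile(P[:,2],[5,50,95])*1000,1)
print("circ",sel((.652,-.068),.04,.057,.075)); print("bat",sel((.652,-.068),.065,.042,.056))
cv2.imwrite("pics/p7.png",cv2.resize(im[130:220,295:415],(800,600),interpolation=2))
E
```

```text
t 24.6 pos [ 609.4 -280.2  188. ] yawy -85.95 tilt [-0.001   0.0005] F [-0.1 -0.4  0.3] open 85.3 gf 0.0 tip 0.0726 q [-0.54  0.25  1.59 -0.    1.3   0.96]
[0.0043, 0.002, 0.1833, -0.0009, -0.0006, -1.9994] rows 20.9
[0.0043, 0.002, 0.1833, -0.0004, 0.0006, 0.0006] rows 2.2
circ ((array([651.9, -65.9]), array([57.7, 38.6]), 75.2), array([59.9, 64.1, 69.1]))
bat ((array([651.6, -67.5]), array([86. , 63.4]), 76.0), array([44.2, 49.9, 53.4]))
```

View pics/p7.png

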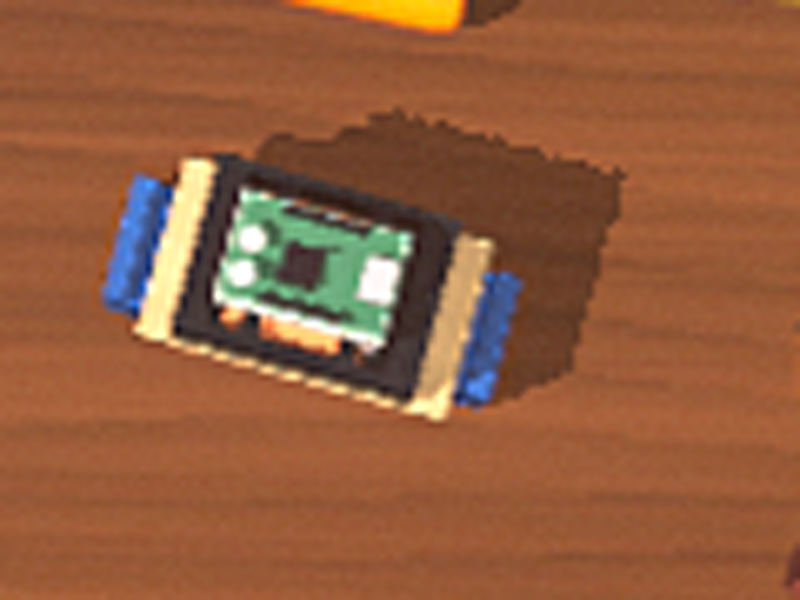

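{"api": "apply_moves", "payload": {"rows": [0.004, 0.001, 0.06, 0, 0, 0, 0.004, 0.001, 0.12, 0, 0, 0, 0.004, 0.001, 0.16, 0, 0, 0, 0.004, 0.001, 0.178, 0, 0, 0, 0.004, 0.001, 0.181, 0, 0, 0, 0.004, 0.001, 0.181, 0, 0, 0, 0.004, 0.001, 0.181, 0, 0, 0, 0.004, 0.001, 0.181, 0, 0, 0]}}

```text
t: 25.45
tool_pos: [0.6132, -0.2814, 0.0822]
tool_rot: [3.138, 0.109, 0.004]
contact_force: [0.2, 0.1, -0.8]
opening: 0.0853
grip_force: 0.0
```

{"api": "apply_moves", "payload": {"rows": [0, 0, 0, 0, 0, 0, 0, 0, 0, 0, 0, 0, 0, 0, 0, 0, 0, 0, 0, 0, 0, 0, 0, 0, 0, 0, 0, 0, 0, 0, 0, 0, 0, 0, 0, 0], "grip": 0.6, "grip_force": 40}}

```text
t: 26.05
tool_pos: [0.6127, -0.2812, 0.0812]
tool_rot: [3.139, 0.109, 0.002]
contact_force: [-0.4, -0.3, 5.4]
opening: 0.0594
grip_force: 44.8
```

```bash
python3 - <<'E'
from h import *
st()
E
```

```text
t 26.05 pos [ 612.7 -281.2   81.2] yawy -86.03 tilt [ 0.0013 -0.0008] F [-0.4 -0.3  5.4] open 59.4 gf 44.8 tip 0.0726 q [-0.54  0.38  1.63  0.    1.13  0.96]
```

{"api": "apply_moves", "payload": {"rows": [0, 0, -0.02, 0, 0, 0, 0, 0, -0.06, 0, 0, 0, 0, 0, -0.11, 0, 0, 0, 0, 0, -0.16, 0, 0, 0, 0, 0, -0.18, 0, 0, 0, 0, 0, -0.185, 0, 0, 0, 0, 0, -0.185, 0, 0, 0]}}

```text
t: 26.75
tool_pos: [0.6118, -0.2806, 0.1903]
tool_rot: [-3.139, -0.109, 0.001]
contact_force: [-0.1, -0.2, -1.6]
opening: 0.0593
grip_force: 44.1
```

```bash
python3 - <<'E'
from h import *
st(); plan(.652,-.0677,.18,-14)
E
```

```text
t 26.75 pos [ 611.8 -280.6  190.3] yawy -86.02 tilt [-0.0009  0.0005] F [-0.1 -0.2 -1.6] open 59.3 gf 44.1 tip 0.0726 q [-0.54  0.25  1.59 -0.    1.3   0.96]
[0.0915, -0.3494, 0.0173, -0.0007, 0.0003, -0.8003] rows 8.4
[0.0915, -0.3494, 0.0173, 0.0003, 0.0007, 1.1997] rows 12.6
```

{"api": "apply_moves", "payload": {"rows": [0.002, -0.008, 0, 0, 0, -0.018, 0.008, -0.029, 0, 0, 0, -0.067, 0.015, -0.058, 0, 0, 0, -0.133, 0.023, -0.087, 0, 0, 0, -0.2, 0.03, -0.116, 0, 0, 0, -0.267, 0.038, -0.145, 0, 0, 0, -0.333, 0.046, -0.175, 0, 0, 0, -0.4, 0.053, -0.204, 0, 0, 0, -0.467, 0.061, -0.233, 0, 0, 0, -0.533, 0.069, -0.262, 0, 0, 0, -0.6, 0.076, -0.291, 0, 0, 0, -0.667, 0.083, -0.317, 0, 0, 0, -0.727, 0.088, -0.337, 0.005, 0, 0, -0.772, 0.091, -0.347, 0.01, 0, 0, -0.795, 0.0915, -0.349, 0.016, 0, 0, -0.8, 0.0915, -0.349, 0.016, 0, 0, -0.8, 0.0915, -0.349, 0.016, 0, 0, -0.8, 0.0915, -0.349, 0.016, 0, 0, -0.8]}}

```text
t: 28.55
tool_pos: [0.6524, -0.0688, 0.1816]
tool_rot: [2.477, 1.932, 0.0]
contact_force: [0.6, -0.8, -0.6]
opening: 0.059
grip_force: 44.1
```

```bash
python3 - <<'E'
from h import *
st(); plan(.652,-.0677,.133,-14)
im,d=ctrl.get_image("side"); np.savez("s8.npz",im=im,d=d); W=cloud("side",d)
h=cv2.cvtColor(im,cv2.COLOR_BGR2HSV).astype(int)
m=(h[...,0]>22)&(h[...,0]<34)&(h[...,1]>150)&(np.hypot(W[...,0]-.652,W[...,1]+.068)<.07)&(W[...,2]>.085); P=W[m]; print(m.sum(),rect(P),np.round(np.percentile(P[:,2],[2,50,98]),4))
cv2.imwrite("pics/p8.png",cv2.resize(im[140:270,310:440],(560,560),interpolation=2))
E
```

```text
t 28.55 pos [652.4 -68.8 181.6] yawy -14.09 tilt [ 0.0002 -0.0001] F [ 0.6 -0.8 -0.6] open 59.0 gf 44.1 tip 0.0726 q [-0.22  0.22  1.64 -0.    1.28  0.03]
[0.0015, -0.0011, 0.081, 0.0001, 0.0001, -0.0009] rows 1.0
[0.0015, -0.0011, 0.081, 0.0001, -0.0002, 1.9991] rows 20.9
252 (array([635.4, -66.4]), array([92.5, 82.6]), -13.5) [0.1021 0.1242 0.1601]
```

View pics/p8.png

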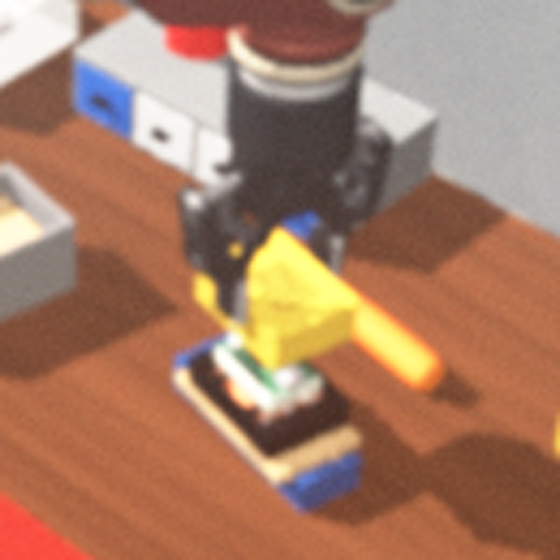

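{"api": "apply_moves", "payload": {"rows": [0.001, -0.001, 0.01, 0, 0, 0, 0.0015, -0.001, 0.025, 0, 0, 0, 0.0015, -0.001, 0.04, 0, 0, 0, 0.0015, -0.001, 0.055, 0, 0, 0, 0.0015, -0.001, 0.068, 0, 0, 0, 0.0015, -0.001, 0.076, 0, 0, 0, 0.0015, -0.001, 0.079, 0, 0, 0, 0.0015, -0.001, 0.08, 0, 0, 0, 0.0015, -0.001, 0.08, 0, 0, 0, 0.0015, -0.001, 0.08, 0, 0, 0]}}

```text
t: 29.6
tool_pos: [0.6524, -0.0672, 0.1341]
tool_rot: [2.475, 1.933, 0.001]
contact_force: [0.0, -0.8, -0.3]
opening: 0.0591
grip_force: 44.1
```

```bash
python3 - <<'E'
from h import *
st(); plan(.652,-.0677,.131,-14)
E
```

```text
t 29.6 pos [652.4 -67.2 134.1] yawy -14.03 tilt [ 0.001  -0.0002] F [ 0.  -0.8 -0.3] open 59.1 gf 44.1 tip 0.0726 q [-0.22  0.28  1.66 -0.    1.2   0.03]
[-0.001, -0.0004, 0.0052, 0.0006, -0.0, -0.0003] rows 0.1
[-0.001, -0.0004, 0.0052, -0.0, -0.001, 1.9997] rows 21.0
```

{"api": "apply_moves", "payload": {"rows": [-0.001, 0, 0.002, 0, 0, 0, -0.001, 0, 0.004, 0, 0, 0, -0.001, 0, 0.0055, 0, 0, 0, -0.001, 0, 0.006, 0, 0, 0, -0.001, 0, 0.006, 0, 0, 0]}}

```text
t: 30.1
tool_pos: [0.6521, -0.0678, 0.1312]
tool_rot: [2.476, 1.933, 0.0]
contact_force: [-2.6, -0.5, 5.6]
opening: 0.0592
grip_force: 44.8
```

Contact at the right height. Release, lift, and move back clear.

{"api": "apply_moves", "payload": {"rows": [0, 0, 0, 0, 0, 0, 0, 0, 0, 0, 0, 0, 0, 0, 0, 0, 0, 0, 0, 0, 0, 0, 0, 0, 0, 0, 0, 0, 0, 0, 0, 0, -0.03, 0, 0, 0, 0, 0, -0.08, 0, 0, 0, 0, 0, -0.14, 0, 0, 0, -0.3, 0, -0.16, 0, 0, 0, -0.4, 0, -0.16, 0, 0, 0, -0.4, 0, -0.16, 0, 0, 0, -0.4, 0, -0.16, 0, 0, 0, -0.4, 0, -0.16, 0, 0, 0, -0.4, 0, -0.16, 0, 0, 0, -0.4, 0, -0.16, 0, 0, 0, -0.4, 0, -0.16, 0, 0, 0], "grip": 1}}

```text
t: 31.7
tool_pos: [0.5941, -0.2998, 0.2266]
tool_rot: [2.475, 1.934, 0.001]
contact_force: [1.0, 0.3, 0.3]
opening: 0.0853
grip_force: 0.0
```

```bash
python3 - <<'E'
from h import *
st()
im,d=ctrl.get_image("top"); W=cloud("top",d); s,_=ctrl.get_image("side")
def sel(c,r,z0,z1):
    m=(np.hypot(W[...,0]-c[0],W[...,1]-c[1])<r)&(W[...,2]>z0)&(W[...,2]<z1); P=W[m]; return rect(P),np.round(np.percentile(P[:,2],[5,50,95])*1000,1)
print("cover",sel((.652,-.068),.06,.07,.09)); print("bat",sel((.652,-.068),.065,.042,.056)); print("spares",sel((.62,.1677),.045,.03,.055)[1])
a=cv2.resize(im[120:220,215:415],(800,400),interpolation=2); b=cv2.resize(s[170:280,260:430],(309*2,400),interpolation=2)
cv2.imwrite("pics/p9.png",cv2.resize(np.vstack([a[:,:618],b]),(464,600)))
E
```

```text
t 31.7 pos [ 594.1 -299.8  226.6] yawy -13.98 tilt [0.0006 0.0001] F [1.  0.3 0.3] open 85.3 gf 0.0 tip 0.0726 q [-0.58  0.2   1.58  0.    1.36 -0.34]
cover ((array([651.7, -67.7]), array([80.3, 60.7]), 76.5), array([74. , 77.3, 80.4]))
bat ((array([651.1, -67.4]), array([86.3, 62.1]), 75.3), array([43.5, 49.9, 54.4]))
spares [32.9 36.5 47.6]
```

View pics/p9.png

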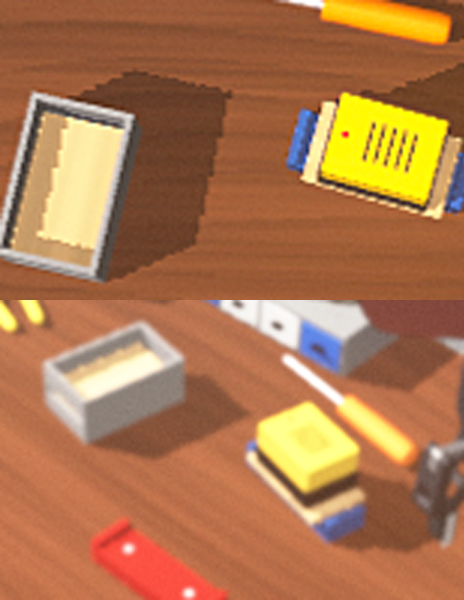

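The cover's top is at 77.3 mm against the expected 77, so its rim is fully down. It is centred on the battery, and the spare boards lie flat in the magazine.

```bash
python3 -c "
from station import ctrl
print(ctrl.finish_job())"
```

```text
the job is handed in; nothing more can be done
None
```

The gadget is built on the blue jig and handed in after about 32 s of the 128 s allowed: board, battery pack, circuit and cover are lined up and centred within about 2 mm, the cover's rim is fully down on the battery pack, and both spare boards are still in the magazine.

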